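Close a two-part cup mould in its clamping jig and lock the jaw

TASK

The two plaster halves of a cup mould, each on its backing board, stand upright, a little apart, in the wooden clamping jig on the table. Slide the jig's loose jaw along until the mould is fully shut, both halves standing tight between the two jaws with no gaps, then turn the black knob on the jaw clockwise (seen from above) all the way to lock the jaw there, and let go.

Things in the scene. Friction and masses are not known exactly. Their poses are not given: they have to be found in the camera images.
- jig: fixed wooden clamping jig, bed 110 x 330 x 18 mm, long along its y. Origin: centre of the bed's underside, on the table; z up. At the -y end a fixed jaw (84 wide, 18 thick, top 80 mm above the table), clamping face at jig y = -0.125, facing +y. Side lips (inner faces at x = +-45 mm, tops 26 mm above the table). The sliding jaw runs along y, at the +y end.
- jaw (a joint): travel of the sliding jaw (m): 0 = farthest from the fixed jaw, grows towards it (jig -y), stop at 0.12. Its face is at jig y = 0.065 - value. The shut mould is 100 mm thick, so tight is about 0.090. A wooden block 86 mm wide, 80 mm long, top 64 to 77 mm above the table; slides at about 2 N while the knob is loose, held fast when locked.
- jaw_face (a point): centre of the sliding jaw's clamping face, 48 mm above the table, axes as the jig's
- clamp_knob (a joint): angle of the clamp knob on the sliding jaw (rad): 0 = loose, grows clockwise seen from above, 1.4 = locked hard (its stop). It starts to brake the jaw at about 0.5. Turning takes up to about 0.2 N m; it stays where it is left.
- knob_grip (a point): middle of the knob's grip bar, 114 mm above the table, 48 mm behind the jaw's face, on the knob's upright axis. Black bar 50 mm long along the point's x, 15 mm thick along its y, 99 to 129 mm above the table, on a disc 44 mm across (89 to 99 mm up). The point turns with the knob; z up.
- half_fixed: plaster half of a cup mould fixed to an upright plywood backing board 84 wide, 84 tall, 10 mm thick; board and half together 50 mm thick (plus 3 mm register bumps that enter the other half). Stands on the bed by the fixed jaw. Origin: middle of the lower back edge of the board, 18 mm above the table; z up, y out of the hollow, towards the other half (jig +y).
- half_sliding: the other half on its own equal backing board, 84 x 84 mm, 50 mm thick together; stands on the bed on the sliding jaw's side. Origin: middle of the lower back edge of its board, 18 mm above the table; z up, y out of the hollow, towards the first half (jig -y).

How it is judged (in metres and radians):
At the end, for the whole second after the job is handed in: Knob past 1.2 rad (of 1.4), jaw travel 0.086 to 0.094 m. Both halves at rest and upright on the bed, square within 0.1 rad, within 10 mm of the jig's middle line and 6 mm of standing height; the first half's back within 4 mm of the fixed jaw, the other's within 4 mm of its shut place (value of joint clamp_knob above 1.2 rad and value of joint jaw between 0.086 and 0.094 m and y of half_fixed in the frame of jig below -0.121 m and y of half_sliding in the frame of jig between -0.029 and -0.021 m and height (world z) of half_fixed between 0.012 and 0.024 m and angle between each of half_fixed, half_sliding's own z axis and vertical below 0.1 rad and x of half_fixed in the frame of jig between -0.01 and 0.01 m and angle between the y axis of each of half_fixed, half_sliding and the y axis of jig, either way round below 0.1 rad and linear speed of each of half_fixed, half_sliding below 0.01 m/s and height (world z) of half_sliding between 0.012 and 0.024 m and x of half_sliding in the frame of jig between -0.01 and 0.01 m); the robot touches nothing.
It also fails if it takes over 35 s, if anything falls off the work surface, if the arm or the gripper's body presses on something with over 40 N, if the wrist force passes 120 N, or if a joint passes its speed limit or range.

ROBOT

A 6-joint arm with a two-finger parallel gripper is mounted at the origin on a cart in front of the work surface, level with it; the furniture and walls round the work are solid. World frame = base frame: x ahead of the robot, y to its left, z up, the work surface at z = 0. Lengths are in m, angles in degrees, forces in N, time in s.
With the tool pointing down it reaches from about 0.4 to 0.825 m from the base axis. Payload 7 kg.
Tool frame: the origin (TCP) lies on the mounting face of the last link; the fingertips stand 178 mm ahead of it and the grasp point (between the pads) lies 159 mm ahead of it; z points along the fingers, y is the direction in which the jaws open and shut (so a half turn about z gives the same grasp; the last joint's range is limited). The gripper opens to 88 mm and grips with 3 to 60 N. Pads are 19 mm wide; open, the fingers measure 130 mm over their backs; the gripper's body (78 mm by 193 mm) begins 47 mm behind the grasp point.
Start: joints at [-60.785, 20.546, 0.682, 0, -70.136, -16.507], TCP at [0.148, -0.658, 0.405] pointing down, gripper open.
Joint ranges: [-176.03, 176.03], [-82.01, 121.73], [-58.28, 71.71], [-173.87, 95.51], [-174.79, -0.11], [-173.66, 173.66]. Speed limits (degrees/s): [136.94, 136.94, 172.46, 180, 180, 180].

INTERFACE

Orientations are given as [roll, pitch, yaw] about the fixed x, y, z axes, in that order (R = Rz(yaw) Ry(pitch) Rx(roll)).
In Python, from plant import r gives the robot as it stands. The module is installed in compiled form; this text tells all that it offers.
- The arm moves only by the tool carry_out, never from a script. Its argument "plan" is a list of rows, each a list of 3 entries, a list of its own where there are three numbers: the shift along the tool's x, y, z in m, then the turn, a rotation vector about the tool's x, y, z in degrees, then the closure in counts, from 0 (fully open) to 255 (shut). In form: [[[x, y, z], [ax, ay, az], hand], ...]. A call has 1 to 12 rows; each row shifts and turns the commanded pose from where the row before left it, along the tool's axes as they then stand; what a row does not reach is not made up. A row lasts 1/12 s, in which the tool goes at most 41.7 mm and 7.16 degrees, less where a joint would pass 70% of its speed; a pose out of reach is approached as far as the arm can. A call is refused whole if a number of a shift passes 0.0417 or a number of a turn 7.16, either way. A call with a gripper value outside its range is refused whole. The fingers move at their own pace and stop on an object; "grip_force" is the grip in N (left out, the last holds). Time passes only in rows, so rows that do not move let the fingers close. It gives the time, the measured TCP pose, the force and the opening at its end, in the units of the state.
- r.get_state(): the state, without advancing time (a new reading comes with each control period).
- r.capture(name): name is "side" or "top" or "wrist"; returns the picture (400x640x3 uint8, red, green, blue); there is no depth.
- r.get_calibration(name): a dict with "K" (3x3 intrinsics, pixels), "D" ([k1, k2, p1, p2, k3] as OpenCV has them; the pictures are not rectified), "rvec" (rotation vector, rad) and "tvec" (3), from world to camera coordinates, as OpenCV has them. Camera axes: x right, y down, z forward; pixel columns grow to the right and rows downward; lengths in m; the calibration is good to about 2 mm. A picture is of the moment at which its call begins: read the wrist's pose just before it. get_calibration takes no time and is no camera call; for the wrist camera it gives the pose at the moment of the call.
- r.close_job(): hands the job in, once; it reports no verdict.
The state is a dict: "time_s": time; "joints": joint angles; "qd": joint speeds; "joint_torque": joint torques, N m; "tcp_pos": TCP position; "eef_rot": TCP orientation; "contact_force": force on the tool from outside, world axes, zero at the start; "moment": the same for the moment, N m; "gripper_width": finger opening in m.
Only numpy, scipy, OpenCV 4.12 (cv2) and the standard library are available. Lean on these libraries where they do the work, as an engineer would, in place of code of your own. Each camera call takes 0.05 s, during which the arm holds its last target. There are 200 camera calls.

## Working session

There is one attempt and no reset: what is moved stays moved. The work goes in short steps, Python scripts to look and compute and a tool call to move; the robot and the scene stay as the last step left them, time stands still between calls to the robot, and variables do not carry over. Pictures are saved under pics/ and viewed, about 8 in all and at most 12, crops included, and the job is handed in when it is done.

Besides the shell and the picture viewer there is one more tool, called by a JSON object that holds its "api" and its "payload". carry_out: Moves the arm, as the interface text tells. Its arguments: {"type":"object","properties":{"plan":{"type":"array","items":{"type":"array"}},"grip_force":{"type":"number"}},"required":["plan"]}

```bash
mkdir -p pics; python3 - <<'E'
from plant import r
import cv2
print(r.get_state())
for n in("top","side"):
    im=r.capture(n); cv2.imwrite(f"pics/{n}0.png",im[:,:,::-1]); c=r.get_calibration(n); print(n,c)
E
```

```text
{'time_s': 0.0, 'joints': array([-6.07864929e+01,  2.05927575e+01,  6.32740927e-01, -1.99281054e-02,
       -7.01345103e+01, -1.65082366e+01]), 'qd': array([-0.02132409,  0.07281688, -0.07871623, -0.05818008, -0.00789338,
        0.03618814]), 'joint_torque': array([ 1.82652529e-03, -5.82714450e+01,  2.93057764e+01,  6.99691281e+00,
        6.99841767e-03, -1.70477283e-04]), 'tcp_pos': array([ 0.14842916, -0.65828183,  0.40370026]), 'eef_rot': array([ 1.79904046e+02, -8.90149011e-03, -1.67301509e+02]), 'contact_force': array([ 0.32884352, -0.67325402, -0.04115895]), 'moment': array([-0.06722627, -0.04483451,  0.02394602]), 'gripper_width': 0.08772254728097162}
top {'K': array([[431.80917018,   0.        , 313.75037873],
       [  0.        , 431.80917018, 204.24488027],
       [  0.        ,   0.        ,   1.        ]]), 'D': array([-0.10147515,  0.        ,  0.        ,  0.        ,  0.        ]), 'rvec': array([ 2.19462583, -2.15040552,  0.12002277]), 'tvec': array([-0.01171734,  0.57146055,  0.89043406])}
side {'K': array([[394.85721772,   0.        , 324.47765553],
       [  0.        , 394.85721772, 194.33431   ],
       [  0.        ,   0.        ,   1.        ]]), 'D': array([-0.04444776,  0.        ,  0.        ,  0.        ,  0.        ]), 'rvec': array([ 0.13114241,  2.83156136, -1.28935731]), 'tvec': array([0.54870805, 0.01411616, 0.95444997])}
```

View pics/top0.png

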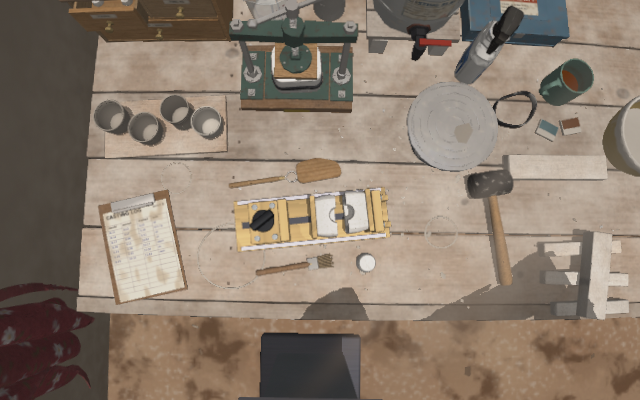

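View pics/side0.png

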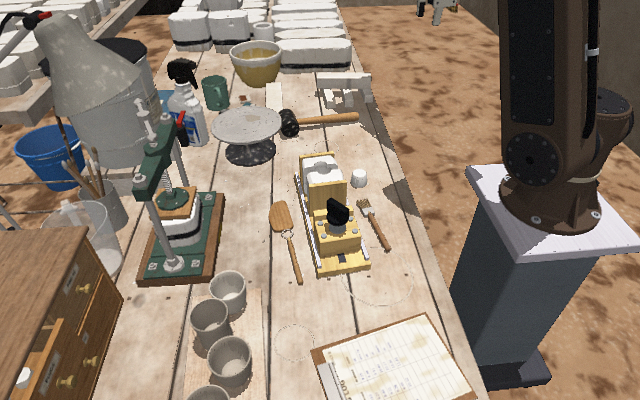

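The top view shows the jig at px (235–390, 190–250), with the knob at about (262,220) and the mould halves at about x 312–368. The side view agrees with that. I'll enlarge the jig.

```bash
cat > h.py <<'E'
import cv2,numpy as np
from plant import r
def ray(n,px,z,c=None):
    c=c or r.get_calibration(n); R=cv2.Rodrigues(c["rvec"])[0]
    u=cv2.undistortPoints(np.array(px,float).reshape(-1,1,2),c["K"],c["D"]).reshape(-1,2)
    d=np.c_[u,np.ones(len(u))]@R; o=-R.T@c["tvec"].reshape(3)
    return o+d*((z-o[2])/d[:,2])[:,None]
def proj(n,P,c=None):
    c=c or r.get_calibration(n)
    return cv2.projectPoints(np.array(P,float).reshape(-1,1,3),c["rvec"],c["tvec"],c["K"],c["D"])[0].reshape(-1,2)
E
python3 - <<'E'
from h import *
im=cv2.imread("pics/top0.png")
c=cv2.resize(im[170:270,225:400],None,fx=4.5,fy=4.5,interpolation=cv2.INTER_CUBIC); cv2.imwrite("pics/topc.png",c)
print(ray("top",[[235,225],[388,210]],0.03))
E
```

```text
[[ 0.52376359  0.16612372  0.03      ]
 [ 0.56245888 -0.15883811  0.03      ]]
```

View pics/topc.png

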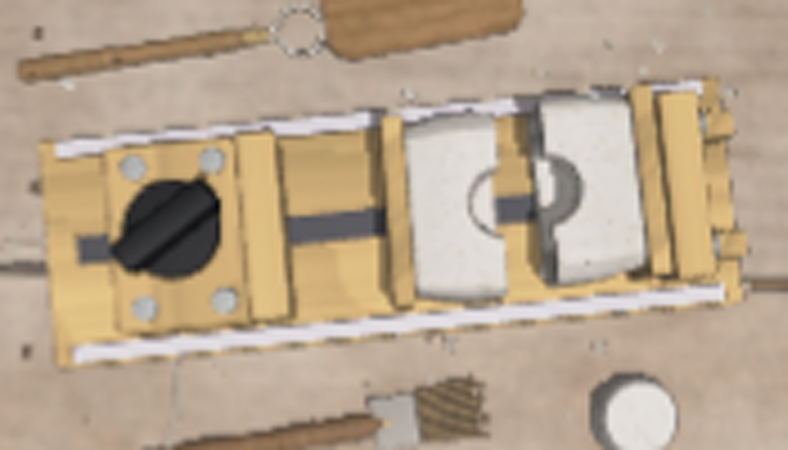

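```bash
python3 - <<'E'
from h import *
f=lambda p:np.array(p)/4.5+[225-.39,170-.39]
L=ray("top",f([[57,150],[702,87],[75,355],[722,292]]),.026)
for a,b in((0,1),(2,3)):
    d=L[a]-L[b]; print("lip",L[a],L[b],np.linalg.norm(d),"yaw",np.degrees(np.arctan2(d[1],d[0]))-90)
print("bed +y end",ray("top",f([[42,143],[62,365]]),.018))
print("jaw face top edge", ray("top",f([[272,130],[292,318]]),.077))
print("fixed jaw top inner", ray("top",f([[660,95],[675,272]]),.080))
print("board tops",ray("top",f([[385,118],[398,305],[632,88],[655,275]]),.102))
im=cv2.imread("pics/top0.png");hsv=cv2.cvtColor(im,cv2.COLOR_BGR2HSV)
m=(im.max(2)<60).astype(np.uint8); m[:, :240]=0;m[:,285:]=0;m[:195]=0;m[245:]=0
n,l,s,c=cv2.connectedComponentsWithStats(m);k=1+s[1:,4].argmax();print(s[k],c[k], ray("top",[c[k]],.11))
print("bar",B:=ray("top",f([[118,250],[212,195]]),.129),B.mean(0),np.degrees(np.arctan2(*(B[0]-B[1])[[1,0]])))
im=cv2.imread("pics/side0.png");m=(im.max(2)<60).astype(np.uint8); m[:,:315]=0;m[:,360:]=0;m[:185]=0;m[240:]=0
n,l,s,c=cv2.connectedComponentsWithStats(m);k=1+s[1:,4].argmax();print("side",s[k],c[k], ray("side",[c[k]],.11))
E
```

```text
lip [0.57131195 0.16370489 0.026     ] [ 0.6080455  -0.14344293  0.026     ] 0.30933660418619363 yaw 6.819934923999256
lip [0.4744061  0.15166927 0.026     ] [ 0.51024223 -0.15342855  0.026     ] 0.3071952311797206 yaw 6.699141646645359
bed +y end [[0.57535826 0.17244538 0.018     ]
 [0.46949767 0.15898064 0.018     ]]
jaw face top edge [[0.57714331 0.05847785 0.077     ]
 [0.49313693 0.04736945 0.077     ]]
fixed jaw top inner [[ 0.59631453 -0.11563786  0.08      ]
 [ 0.51685048 -0.12288782  0.08      ]]
board tops [[ 5.80571539e-01  7.79704404e-03  1.02000000e-01]
 [ 4.99239832e-01  4.89719586e-04  1.02000000e-01]
 [ 5.96116447e-01 -1.00185021e-01  1.02000000e-01]
 [ 5.14383718e-01 -1.10875422e-01  1.02000000e-01]]
[250 210  24  21 375] [262.66933333 220.21866667] [[0.53014992 0.09872232 0.11      ]]
bar [[0.51910507 0.11874902 0.129     ]
 [0.54311469 0.07988128 0.129     ]] [0.53110988 0.09931515 0.129     ] 121.70472070536077
side [327 198  22  29 480] [336.50833333 212.68541667] [[0.53564615 0.10663327 0.11      ]]
```

Jig centre is about (0.542, 0.003) with yaw 6.8°, and the jaw sits at about 0.015. The knob axis is about (0.531, 0.099) with the bar direction at 121.7°. The two views and the given dimensions agree to a few mm, so I'm moving to a hover.

{"api": "carry_out", "payload": {"plan": [[[-0.0302,0.0195,0],[0,0,0],0],[[-0.0302,0.0195,0],[0,0,0],0],[[-0.0302,0.0195,0],[0,0,0],0],[[-0.0302,0.0195,0],[0,0,0],0],[[-0.0302,0.0195,0],[0,0,0],0],[[-0.0302,0.0195,0],[0,0,0],0],[[-0.0302,0.0195,0],[0,0,0],0],[[-0.0302,0.0195,0],[0,0,0],0],[[-0.0302,0.0195,0],[0,0,0],0],[[-0.0302,0.0195,0],[0,0,0],0],[[-0.0302,0.0195,0],[0,0,0],0],[[-0.0302,0.0195,0],[0,0,0],0]]}}

```text
time_s: 1.1
tcp_pos: [0.4514, -0.3489, 0.4045]
eef_rot: [180.0, -0.0, -167.3]
contact_force: [0.5, -0.4, 0.5]
gripper_width: 0.0875
```

{"api": "carry_out", "payload": {"plan": [[[-0.0148,0.035,0],[0,0,0],100],[[-0.0148,0.035,0],[0,0,0],100],[[-0.0148,0.035,0],[0,0,0],100],[[-0.0148,0.035,0],[0,0,0],100],[[-0.0148,0.035,0],[0,0,0],100],[[-0.0148,0.035,0],[0,0,0],100],[[-0.0148,0.035,0],[0,0,0],100],[[-0.0148,0.035,0],[0,0,0],100],[[-0.0148,0.035,0],[0,0,0],100],[[-0.0148,0.035,0],[0,0,0],100],[[-0.0148,0.035,0],[0,0,0],100],[[-0.0148,0.035,0],[0,0,0],100]]}}

```text
time_s: 2.1
tcp_pos: [0.5311, 0.1002, 0.4046]
eef_rot: [180.0, -0.0, -167.3]
contact_force: [0.0, -0.3, 0.4]
gripper_width: 0.0532
```

{"api": "carry_out", "payload": {"plan": [[[0,0,0],[0,0,-7.1],100],[[0,0,0],[0,0,-7.1],100],[[0,0,0],[0,0,-7.1],100],[[0,0,0],[0,0,-7.1],100],[[0,0,0],[0,0,-7.1],100],[[0,0,0],[0,0,-7.1],100],[[0,0,0],[0,0,-7.1],100],[[0,0,0],[0,0,-7.1],100],[[0,0,0],[0,0,-7.1],100],[[0,0,0],[0,0,-7.1],100],[[0,0,0],[0,0,-7.1],100],[[0,0,0],[0,0,-7.1],100]]}}

```text
time_s: 3.1
tcp_pos: [0.5312, 0.0983, 0.4043]
eef_rot: [180.0, -0.0, -81.7]
contact_force: [-1.0, 0.5, -0.7]
gripper_width: 0.0534
```

{"api": "carry_out", "payload": {"plan": [[[0,0,0],[0,0,-7.0],120],[[0,0,0],[0,0,-7.0],120],[[0,0,0],[0,0,-7.0],120],[[0,0,0],[0,0,0],120]]}}

```text
time_s: 3.43
tcp_pos: [0.5312, 0.0983, 0.4043]
eef_rot: [180.0, 0.0, -60.8]
contact_force: [0.3, 0.9, -0.7]
gripper_width: 0.0464
```

```bash
python3 - <<'E'
from h import *
s=r.get_state();print(s)
c=r.get_calibration("wrist");im=r.capture("wrist");cv2.imwrite("pics/w1.png",im[:,:,::-1]);np.save("w1.npy",c,allow_pickle=True)
print(proj("wrist",[[0.531,0.099,.129],[0.519,.1187,.129],[.543,.08,.129]],c))
E
```

```text
{'time_s': 3.4333, 'joints': array([ 3.12749651e+01,  7.88260351e+00, -1.63649351e+01, -1.13792255e-02,
       -6.57854289e+01, -2.03909475e+00]), 'qd': array([-2.13842042e-03,  6.44200978e-02, -1.16071228e-02, -7.62613150e-03,
       -3.40712442e-02, -1.35624684e+01]), 'joint_torque': array([ 2.02912273e-02, -3.97846377e+01,  2.84709638e+01,  6.78817078e+00,
        3.73617047e-02,  2.29492195e+00]), 'tcp_pos': array([0.53123468, 0.09831031, 0.40434877]), 'eef_rot': array([ 1.79966684e+02,  9.19573171e-03, -6.07688026e+01]), 'contact_force': array([ 0.25154877,  0.90280935, -0.7172286 ]), 'moment': array([-0.04504216,  0.13603932, -0.02623618]), 'gripper_width': 0.046389994597648435}
[[321.35028353 204.63794282]
 [322.24616511 228.1975449 ]
 [320.02250943 180.52475916]]
```

View pics/w1.png

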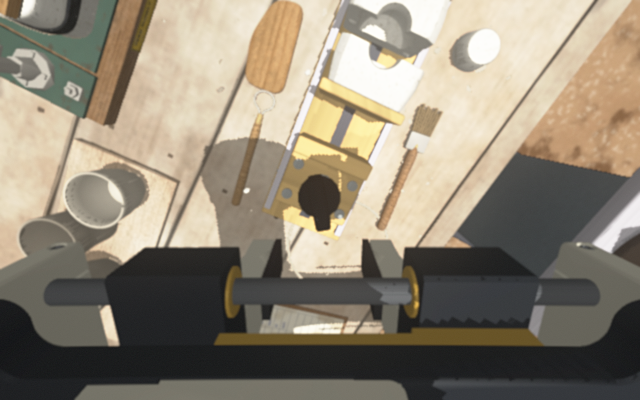

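```bash
python3 - <<'E'
from h import *
im=cv2.imread("pics/w1.png")[160:245,270:380]
o=cv2.resize(np.clip(im.astype(float)*3,0,255).astype(np.uint8),None,fx=6,fy=6,interpolation=cv2.INTER_CUBIC);cv2.imwrite("pics/w1c.png",o)
E
```

```text
(no output)
```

View pics/w1c.png

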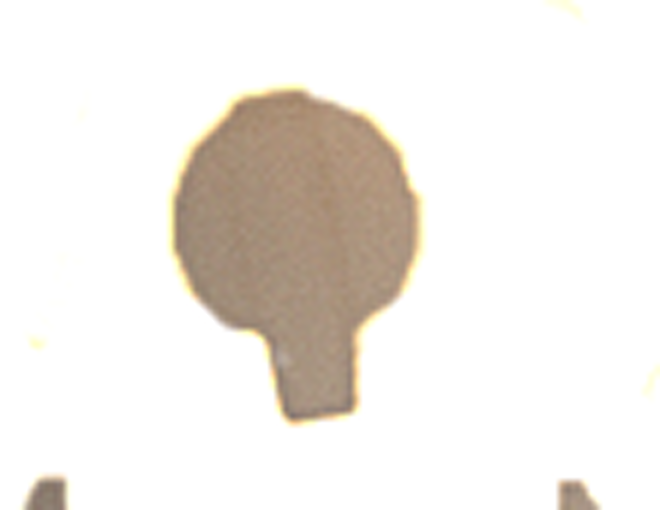

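```bash
python3 - <<'E'
from h import *
c=np.load("w1.npy",allow_pickle=True).item()
f=lambda p:np.array(p)/6+[270-.42,160-.42]
B=ray("wrist",f([[321,413],[275,92]]),.129,c);d=B[0]-B[1];print(B,np.linalg.norm(d),B.mean(0),np.degrees(np.arctan2(d[1],d[0])))
E2=ray("wrist",f([[287,418],[355,408]]),.129,c);d=E2[0]-E2[1];print(np.linalg.norm(d),np.degrees(np.arctan2(d[1],d[0])))
print("disc",ray("wrist",f([[297,205]]),.097,c))
E
```

```text
[[0.5182154  0.11850862 0.129     ]
 [0.54901532 0.07756759 0.129     ]] 0.051232834747276884 [0.53361536 0.0980381  0.129     ] 126.95412315442817
0.010699920144974041 38.25077049496383
disc [[0.53367103 0.09889425 0.097     ]]
```

{"api": "carry_out", "payload": {"plan": [[[0,0,0],[0,0,-7.1],120],[[0.0013,-0.0016,0.025],[0,0,-0.7],120],[[0,0,0.03],[0,0,0],120],[[0,0,0.03],[0,0,0],120],[[0,0,0.025],[0,0,0],120],[[0,0,0.013],[0,0,0],120],[[0,0,0],[0,0,0],120]]}}

```text
time_s: 4.07
tcp_pos: [0.5328, 0.0978, 0.2791]
eef_rot: [179.7, 0.0, -53.6]
contact_force: [-0.2, 0.2, 0.4]
gripper_width: 0.0463
```

{"api": "carry_out", "payload": {"plan": [[[0,0,0],[0,0,0],255],[[0,0,0],[0,0,0],255],[[0,0,0],[0,0,0],255],[[0,0,0],[0,0,0],255],[[0,0,0],[0,0,0],255],[[0,0,0],[0,0,0],255]], "grip_force": 25}}

```text
time_s: 4.57
tcp_pos: [0.5339, 0.0985, 0.2823]
eef_rot: [-179.9, -0.0, -53.3]
contact_force: [2.2, 1.2, 1.8]
gripper_width: 0.0151
```

{"api": "carry_out", "payload": {"plan": [[[0.00346,0.002,0],[0,0,0],255],[[0.00346,0.002,0],[0,0,0],255],[[0.00346,0.002,0],[0,0,0],255],[[0.00346,0.002,0],[0,0,0],255],[[0.00346,0.002,0],[0,0,0],255],[[0.00346,0.002,0],[0,0,0],255],[[0.00346,0.002,0],[0,0,0],255],[[0.00346,0.002,0],[0,0,0],255],[[0.00346,0.002,0],[0,0,0],255],[[0.00346,0.002,0],[0,0,0],255]]}}

```text
time_s: 5.4
tcp_pos: [0.5387, 0.0582, 0.2823]
eef_rot: [-179.9, -0.0, -53.3]
contact_force: [4.1, 2.5, 6.5]
gripper_width: 0.0148
```

{"api": "carry_out", "payload": {"plan": [[[0.00173,0.001,0],[0,0,0],255],[[0.00173,0.001,0],[0,0,0],255],[[0.00173,0.001,0],[0,0,0],255],[[0.00173,0.001,0],[0,0,0],255],[[0.00173,0.001,0],[0,0,0],255],[[0.00173,0.001,0],[0,0,0],255],[[0.00173,0.001,0],[0,0,0],255],[[0.00173,0.001,0],[0,0,0],255],[[0.00173,0.001,0],[0,0,0],255],[[0.00173,0.001,0],[0,0,0],255]]}}

```text
time_s: 6.23
tcp_pos: [0.541, 0.0386, 0.2823]
eef_rot: [-179.9, -0.0, -53.3]
contact_force: [2.8, 4.3, 6.4]
gripper_width: 0.0151
```

{"api": "carry_out", "payload": {"plan": [[[0.00173,0.001,0],[0,0,0],255],[[0.00173,0.001,0],[0,0,0],255],[[0.00173,0.001,0],[0,0,0],255],[[0.00173,0.001,0],[0,0,0],255],[[0.00173,0.001,0],[0,0,0],255]]}}

```text
time_s: 6.65
tcp_pos: [0.5421, 0.0289, 0.2823]
eef_rot: [-179.9, -0.0, -53.3]
contact_force: [1.9, 5.8, 5.9]
gripper_width: 0.0149
```

{"api": "carry_out", "payload": {"plan": [[[0.00087,0.0005,0],[0,0,0],255],[[0.00087,0.0005,0],[0,0,0],255],[[0.00087,0.0005,0],[0,0,0],255]]}}

```text
time_s: 6.9
tcp_pos: [0.5424, 0.026, 0.2823]
eef_rot: [-179.9, -0.0, -53.3]
contact_force: [1.6, 8.1, 6.1]
gripper_width: 0.015
```

{"api": "carry_out", "payload": {"plan": [[[0.00087,0.0005,0],[0,0,0],255],[[0.00087,0.0005,0],[0,0,0],255]]}}

```text
time_s: 7.07
tcp_pos: [0.5425, 0.0252, 0.2822]
eef_rot: [-179.8, 0.1, -53.3]
contact_force: [-2.0, 18.9, 8.3]
gripper_width: 0.0147
```

```bash
python3 - <<'E'
from h import *
print(r.get_state()["contact_force"],r.get_state()["tcp_pos"])
im=r.capture("top")[:,:,::-1];a=cv2.resize(im[170:260,230:400],None,fx=4.5,fy=4.5,interpolation=cv2.INTER_CUBIC)
im=r.capture("side")[:,:,::-1];b=cv2.resize(im[140:280,260:420],None,fx=3,fy=3,interpolation=cv2.INTER_CUBIC)
cv2.imwrite("pics/t2.png",a);cv2.imwrite("pics/s2.png",b)
E
```

```text
[-1.96110198 18.90376025  8.34673659] [0.54250604 0.02521184 0.2822327 ]
```

View pics/s2.png

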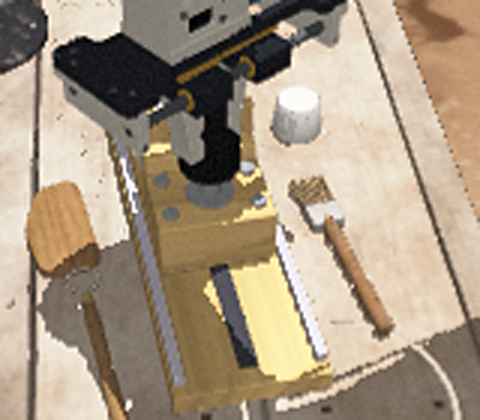

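The side view shows the jaw run forward and the gripper on the knob. The force rose to 19 N as the motion stalled at y=0.025, and I predicted 0.0255 for shut. The mould is shut, so I'm turning the knob.

{"api": "carry_out", "payload": {"plan": [[[0,0,0],[0,0,5],255],[[0,0,0],[0,0,5],255],[[0,0,0],[0,0,5],255],[[0,0,0],[0,0,5],255],[[0,0,0],[0,0,5],255],[[0,0,0],[0,0,5],255]], "grip_force": 40}}

```text
time_s: 7.67
tcp_pos: [0.5413, 0.0248, 0.2822]
eef_rot: [180.0, 0.1, -83.5]
contact_force: [-8.6, 13.7, 15.5]
gripper_width: 0.0145
```

{"api": "carry_out", "payload": {"plan": [[[0,0,0],[0,0,5],255],[[0,0,0],[0,0,5],255],[[0,0,0],[0,0,5],255],[[0,0,0],[0,0,5],255],[[0,0,0],[0,0,5],255],[[0,0,0],[0,0,5],255]]}}

```text
time_s: 8.17
tcp_pos: [0.5398, 0.0249, 0.2823]
eef_rot: [179.7, 0.0, -113.6]
contact_force: [-18.7, 19.5, 24.5]
gripper_width: 0.0149
```

{"api": "carry_out", "payload": {"plan": [[[0,0,0],[0,0,4],255],[[0,0,0],[0,0,4],255],[[0,0,0],[0,0,4],255],[[0,0,0],[0,0,4],255],[[0,0,0],[0,0,0],255]]}}

```text
time_s: 8.58
tcp_pos: [0.5392, 0.025, 0.2822]
eef_rot: [179.7, -0.1, -129.5]
contact_force: [-19.8, 19.9, 24.8]
gripper_width: 0.0152
```

```bash
python3 - <<'E'
from h import *
s=r.get_state()
print(s["moment"],s["joint_torque"],s["joints"],s["eef_rot"])
E
```

```text
[7.21895018 7.45703103 0.86932524] [-11.6656056  -32.51173496  21.8413496    9.98437554   3.8730213
  -2.16128044] [ 23.37129657  14.5751671  -25.44165778  -0.29879834 -50.23940864
 -62.6622394 ] [ 1.79678873e+02 -1.22865131e-01 -1.29482218e+02]
```

{"api": "carry_out", "payload": {"plan": [[[0.0013,0.0015,-0.001],[0,0,0],255],[[0,0,0],[0,0,2],255],[[0,0,0],[0,0,2],255],[[0,0,0],[0,0,0],255]]}}

```text
time_s: 8.92
tcp_pos: [0.5384, 0.0248, 0.2824]
eef_rot: [179.8, -0.1, -133.3]
contact_force: [-8.4, 14.3, 11.0]
gripper_width: 0.0166
```

```bash
python3 - <<'E'
from h import *
s=r.get_state()
print(s["moment"],s["joint_torque"],s["joints"],s["eef_rot"])
E
```

```text
[5.50202504 3.510375   1.11235497] [ -9.26791191 -38.98488522  21.64281785   8.61953348   0.95345546
  -1.72924452] [ 23.41227535  14.45443823 -25.61859389  -0.21805714 -50.07278331
 -66.60246457] [ 1.79788873e+02 -6.77497742e-02 -1.33330229e+02]
```

Turned 80° in total. The moment rose to 1.1 N m and the pads began to slip on the bar, so the knob is at its stop. Releasing and rising.

{"api": "carry_out", "payload": {"plan": [[[0,0,0],[0,0,0],120],[[0,0,0],[0,0,0],120],[[0,0,0],[0,0,0],120],[[0,0,0],[0,0,0],120],[[0,0,-0.01],[0,0,0],120],[[0,0,-0.02],[0,0,0],120],[[0,0,-0.04],[0,0,0],120],[[0,0,-0.04],[0,0,0],120]]}}

```text
time_s: 9.58
tcp_pos: [0.5396, 0.0231, 0.3934]
eef_rot: [179.9, -0.2, -133.3]
contact_force: [1.2, 0.6, 0.1]
gripper_width: 0.0463
```

{"api": "carry_out", "payload": {"plan": [[[0,-0.035,0],[0,0,0],120],[[0,-0.035,0],[0,0,0],120],[[0,-0.035,0],[0,0,0],120],[[0.035,-0.01,0],[0,0,0],120],[[0.035,-0.01,0],[0,0,0],120],[[0.035,-0.01,0],[0,0,0],120],[[0.035,-0.01,0],[0,0,0],120],[[0.035,-0.01,0],[0,0,0],120],[[0.035,-0.01,0],[0,0,0],120],[[0.035,-0.01,0],[0,0,0],120]]}}

```text
time_s: 10.42
tcp_pos: [0.4981, -0.2763, 0.3934]
eef_rot: [-180.0, -0.0, -133.3]
contact_force: [1.1, -0.5, -0.3]
gripper_width: 0.0462
```

```bash
python3 - <<'E'
from h import *
s=r.get_state();print(s["tcp_pos"],s["contact_force"])
im=r.capture("top")[:,:,::-1];a=cv2.resize(im[170:260,230:400],None,fx=4.5,fy=4.5,interpolation=cv2.INTER_CUBIC)
im=r.capture("side")[:,:,::-1];b=cv2.resize(im[140:280,260:420],None,fx=3,fy=3,interpolation=cv2.INTER_CUBIC)
cv2.imwrite("pics/t3.png",a);cv2.imwrite("pics/s3.png",b)
E
```

```text
[ 0.49812723 -0.27625522  0.39338324] [ 1.10462377 -0.50219823 -0.32369593]
```

View pics/t3.png

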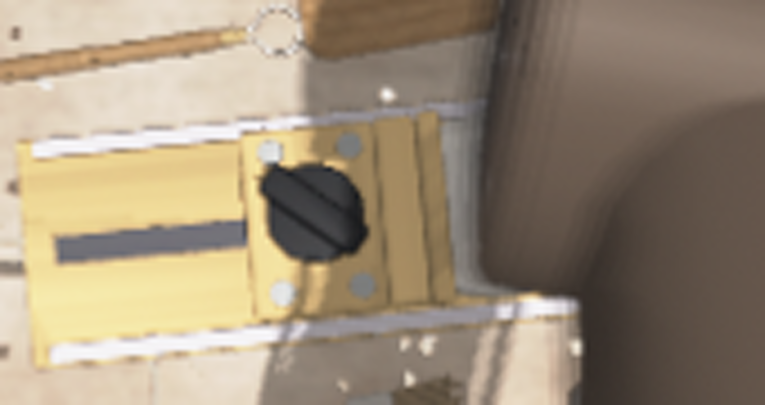

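View pics/s3.png

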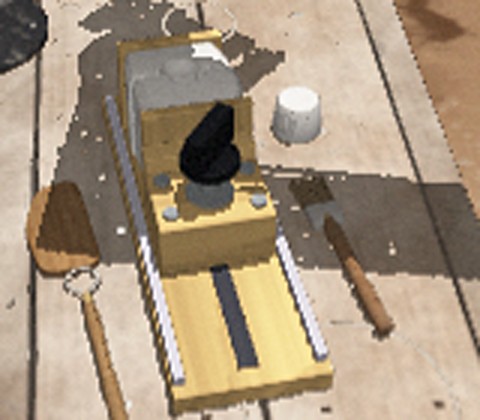

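Top view: bar about 35° down-right across the knob at (313,212), and the board is tight to the jaw face at (430–445, 115–300). The arm hides the far half. Side view: knob turned, mould closed. I'll clear the arm and take a last measurement.

{"api": "carry_out", "payload": {"plan": [[[0.0338,-0.0151,0],[0,0,0],120],[[0.0338,-0.0151,0],[0,0,0],120],[[0.0338,-0.0151,0],[0,0,0],120],[[0.0338,-0.0151,0],[0,0,0],120],[[0.0338,-0.0151,0],[0,0,0],120],[[0.0338,-0.0151,0],[0,0,0],120],[[0.0338,-0.0151,0],[0,0,0],120],[[0.0338,-0.0151,0],[0,0,0],120],[[0.0338,-0.0151,0],[0,0,0],120]]}}

```text
time_s: 11.27
tcp_pos: [0.3889, -0.5908, 0.3931]
eef_rot: [180.0, -0.0, -133.3]
contact_force: [0.9, 0.1, -0.2]
gripper_width: 0.0467
```

```bash
python3 - <<'E'
from h import *
im=r.capture("top")[:,:,::-1];a=cv2.resize(im[170:260,230:400],None,fx=4.5,fy=4.5,interpolation=cv2.INTER_CUBIC)
cv2.imwrite("pics/t4.png",a)
f=lambda p:np.array(p)/4.5+[230-.39,170-.39]
B=ray("top",f([[268,175],[360,242]]),.129);d=B[0]-B[1];print(B.mean(0),np.degrees(np.arctan2(d[1],d[0])))
y=np.radians(6.8);R=np.array([[np.cos(y),-np.sin(y)],[np.sin(y),np.cos(y)]]);print("knob in jig",R.T@(B.mean(0)[:2]-[.5419,.003]))
E
```

```text
[0.53853625 0.02738049 0.129     ] 55.09934574046904
knob in jig [-0.00045334  0.02460726]
```

View pics/t4.png

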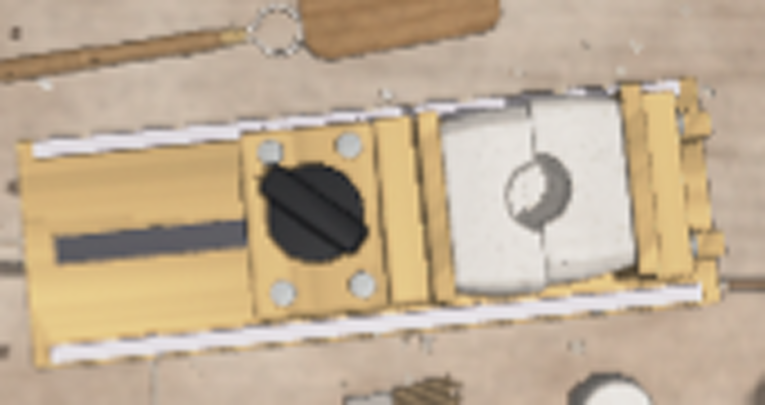

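```bash
python3 - <<'E'
from h import *
def ang(im,x0,x1):
    m=(cv2.resize(im,None,fx=4,fy=4,interpolation=cv2.INTER_CUBIC).max(2)<75).astype(np.uint8)
    k=np.zeros_like(m);k[195*4:245*4,x0*4:x1*4]=1;m&=k
    n,l,s,c=cv2.connectedComponentsWithStats(m);i=1+s[1:,4].argmax()
    P=np.argwhere(l==i)[:,::-1]/4-.375
    h=cv2.convexHull(P.astype(np.float32))[:,0]
    D=np.linalg.norm(h[:,None]-h[None],axis=2);a,b=np.unravel_index(D.argmax(),D.shape)
    W=ray("top",P,.115)[:,:2];w,v=np.linalg.eigh(np.cov(W.T));q=v[:,1]
    d=ray("top",h[[a,b]],.129);e=d[0]-d[1]
    print(s[i]/4,"pca",np.degrees(np.arctan2(q[1],q[0]))%180,"diam",np.degrees(np.arctan2(e[1],e[0]))%180,np.linalg.norm(e),W.mean(0))
ang(cv2.imread("pics/top0.png"),245,278)
ang(r.capture("top")[:,:,::-1].copy(),283,316)
E
```

```text
[ 249.25  209.75   24.5    21.75 1580.5 ] pca 126.46449611509681 diam 116.69993514625108 0.0506800780792843 [0.5293768  0.09871513]
[ 288.   206.5   23.5   21.5 1534.5] pca 51.56698235103231 diam 46.94121596214234 0.05031595084343492 [0.53836437 0.02791882]
```

```bash
python3 -c "
from plant import r
print(r.close_job())"
```

```text
the job is handed in; nothing more can be done
None
```

I closed the mould, locked the jaw with the knob, let go and moved the arm clear. The job was handed in at about 11.4 s; it gave no verdict.

- **What I did:** I gripped the knob's bar and slid the jaw about 74 mm with it. I stopped when the push rose to about 19 N and the jaw stalled. Then I turned the gripper 80° clockwise, until the pads began to slip on the bar at about 1.1 N m.
- **Mould and jaw:** the last top view shows both halves upright and touching, with no gap at either jaw. Jaw travel measured about 0.088 m, and where it stalled also fits about 0.090 (allowed 0.086 to 0.094). I did not measure each half's position separately.
- **Knob:** my best figure is about 75° (1.31 rad) of turn, from the knob's outline in the top view before and after. That is past the required 1.2 rad.
- **What disagreed:** coarser measures of the knob's turn from the top view gave 67° and 70°. The 67° figure would be just short of 1.2 rad, which is 69°. I trusted the 75° figure because its starting angle matched the close wrist-camera view (126.5° against 127°). The bar also still sat flat in the pads at 76° of turn, before they slipped. I did not re-grip to turn it further.

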